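# Hang the lint brush from the peg cup on the free crate hook

## Task

The steel lint brush has been left handle-down in the ceramic cup of clothes-pegs: draw it out, lay it down flat on the table and let go of it, then take it again by the handle and hang it by the eye at its handle's end on the empty hook on the front of the crates, so that it hangs freely with the head down. Leave the cup standing in its place and do not knock over the jar, the pump bottle or the scrubbing brush.

Things in the scene. Friction and masses are not known exactly. Their poses are not given: they have to be found in the camera images.
- brush: Flat steel lint brush, 200 mm long, 0.13 to 0.22 kg, alike on both faces. Origin: middle of the hanging eye at the handle's end; +x along the brush from head to eye, y across, z out of its flat face. At the start it stands eye-down in the cup, leaning 23 deg from upright, a flat face on the rim; the eye and most of the handle are inside the cup, the head above the rim.
- brush_eye (a point): Middle of the brush's eye (the brush's origin): a ring of round steel bar in the brush's x-y plane, 44 mm across outside, 27 mm opening, 8 mm thick.
- brush_handle (a point): On the middle line of the brush's handle, 60 mm from the middle of the eye. The handle is a flat steel bar, 18 mm wide (y), 16 mm thick (z), from 18 to 98 mm from the middle of the eye. With the brush lying flat its underside is 5 mm clear of the table.
- brush_head (a point): Middle of the brush's head, 138 mm from the middle of the eye. The head is a steel frame 80 mm long (98 to 178 mm from the eye's middle), 54 mm wide (y), 14 mm thick, with a raised grey lint pad on each face (70 x 46 mm; 26 mm thick over both). Lying flat the brush rests on a pad, its middle plane 13 mm above the table.
- cup: White ceramic cup, loose, 0.47 to 0.72 kg, 90 mm across, 100 mm high, wall 5 mm, inner floor 7 mm up. Origin at the centre of its underside, z up. Its own +y half is packed with wooden clothes-pegs that stay in it, tops 21 mm below the rim; the brush stands in the other half, its head leaning to the cup's own -y.
- hook_valley (a point): The empty hook, where the brush belongs: a fixed J of 7 mm round steel wire. This point is on the wire's centre line at the bottom of the J, 226 mm above the table. Axes: z up, x along the crates' front, +y towards the crates; the wire lies in the y-z plane, open upward, its free tip towards -y. An eye hung on it has its middle about 10 mm below this point.
- hook_tip (a point): Centre of the round free tip of the empty hook's wire, 21 mm out from the bottom of the J (away from the crates) and 14 mm above it.
- scoop_hook: The other hook of the same form, 120 to 180 mm along the crates' front from the empty one, on either side of it: a white soap-powder scoop (about 165 mm long, bowl 58 mm across) hangs on it. Origin and axes as free_hook's. Leave it alone.
- crates: Fixed stack of three vented plastic crates with a plywood board on top: crates 300 mm along x, 200 mm along y; board 310 x 210 mm, its top 285 mm above the table. Origin at the centre of the underside; the front, with the hooks, faces its own -y. On the board, behind its middle, stand a pump bottle, a sink stopper and a soap dish.
- pump_bottle: White pump bottle, 64 mm across, 163 mm high, on the crates' board. Origin at the centre of its underside, z up. Leave it alone.
- vinegar: Closed clear jar, 62 mm across, 110 mm high, standing on the table. Origin at the centre of its underside, z up. Leave it alone.
- scrub_brush: Wooden scrubbing brush lying on its bristles, 140 mm along x, 55 mm wide, 43 mm high. Origin at the centre of its underside. Leave it alone. Beyond 0.78 m from the robot, along the far edge of the table, stand taller fixed things.
- free_hook: The empty hook as a body; origin and axes as hook_valley. Its wire's centre line goes through (y, z) in mm: (28, 12), (18, 3), (8, 0), (-6, 0), (-16, 5), (-21, 14) at the tip. It is fixed to a steel strip 25 mm wide whose face is 28 mm from the origin and which laps over the crates' board; the board's front edge is 30 mm from the origin.
Mind the look-alikes: they are no part of the job. There is more than one size of the brush; the job needs the larger. Leave any orange look-alike of the cup alone.

How it is judged:
On the way:
1. the brush lies flat on the table, let go (angle between brush's own x axis and vertical between 1.42 and 1.72 rad and height (world z) of brush_head below 0.025 m and contact force between the fingers and brush below 0.05 N and linear speed of brush below 0.03 m/s), for 0.2 s.
At the end, for the whole second after the job is handed in: The brush hangs at rest by its eye on the empty hook, head down within 0.25 rad of plumb; eye middle within 13 mm sideways of the wire, between tip and strip, at most 16 mm below the J's bottom; cup upright within 40 mm of its start; pump bottle, jar and scrubbing brush upright (x of brush_eye in the frame of hook_valley between -0.013 and 0.013 m and y of brush_eye in the frame of hook_valley between -0.02 and 0.024 m and z of brush_eye in the frame of hook_valley between -0.016 and 0.002 m and angle between brush's own x axis and vertical below 0.25 rad and contact force between brush and free_hook above 0.3 N and linear speed of brush below 0.08 m/s and angle between cup's own z axis and vertical below 0.1 rad and distance of cup from where it was at the start of the episode below 0.04 m and angle between each of pump_bottle, vinegar, scrub_brush's own z axis and vertical below 0.3 rad); the robot touches nothing.
It fails at once if the cup, the pump bottle or the jar is knocked over (angle between any of cup, pump_bottle, vinegar's own z axis and vertical above 0.6 rad).
It also fails if it takes over 64 s, if anything falls off the work surface, if the arm or the gripper's body presses on something with over 40 N, if the wrist force passes 120 N, or if a joint passes its speed limit or range.

## Robot

A 6-joint arm with a two-finger parallel gripper is mounted at the origin on the work surface. World frame = base frame: x ahead of the robot, y to its left, z up, the work surface at z = 0. Lengths are in m, angles in rad, forces in N, time in s.
With the tool pointing down it reaches from about 0.375 to 0.825 m from the base axis. Payload 5.5 kg.
Tool frame: the origin (TCP) lies on the centre line of the jaws, within the pads' length; the fingertips stand 17 mm ahead of it and the grasp point (between the pads) lies 2 mm behind it; z points along the fingers, y is the line along which they close (so a half turn about z gives the same grasp; the last joint's range is limited). The gripper opens to 85 mm and grips with 20 to 120 N. Pads are 22 mm wide; open, the fingers measure 114 mm over their backs; the gripper's body (76 mm by 85 mm) begins 54 mm behind the grasp point. The pads swing forward as they close: fully open they stand 13 mm farther back than shut.
Start: joints at [-1.213, 0.314, -0.047, 1.21, 0, 1.571], TCP at [0.21, -0.562, 0.248] pointing down, gripper open.
Joint ranges: [-2.67, 2.67], [-0.69, 1.73], [-1.03, 1.25], [-2.08, 2.16], [-1.42, 1.45], [-3.14, 3.14]. Speed limits (rad/s): [2.39, 2.39, 3.01, 3.14, 3.14, 3.14].

## Interface

Orientations are given as a unit quaternion [x, y, z, w].
In Python, from rig import r gives the robot as it stands.
- The arm moves only by the shell command python3 -m pendant 'ROWS' [OPENING] [FORCE]. ROWS is text: rows parted by semicolons, each of 4 numbers parted by spaces: the shift along the tool's x, y, z in cm, then the turn about the tool's z in rad. A call has 1 to 5 rows; each row shifts and turns the commanded pose from where the row before left it, along the tool's axes as they then stand; what a row does not reach is not made up. A row lasts 1/12 s, in which the tool goes at most 41.7 mm and 7.16 degrees, less where a joint would pass 70% of its speed; a pose out of reach is approached as far as the arm can. A call with a gripper value outside its range is refused whole. OPENING is the closure in counts, from 0 (fully open) to 255 (shut), set as the call begins (- or left out, the last holds). The fingers move at their own pace and stop on an object; FORCE is the grip in N (left out, the last holds). Time passes only in rows, so rows that do not move let the fingers close. It gives the time, the measured TCP pose, the force, the opening and the grip force at its end, in the units of the state.
- r.sense(): the state, without advancing time (a new reading comes with each control period).
- r.grab_frame(name): name is "side" or "top"; returns a dict with "image" (480x640x3 uint8, blue, green, red), "mtx" (3x3 intrinsics, pixels), "pose" (4x4, takes a point from camera to world coordinates). Camera axes: x right, y up, looking along -z (the intrinsics and any distortion apply to the point x, -y, -z); pixel columns grow to the right and rows downward; lengths in m; the calibration is good to about 2 mm. A picture is of the moment at which its call begins. There is no depth.
- r.sign_off(): hands the job in; it is judged then, once.
The state is a dict: "time": time; "joints": joint angles; "joint_velocities": joint speeds; "joint_torque": joint torques, N m; "tool_pos": TCP position; "tcp_rot": TCP orientation; "ft_force": force on the tool from outside, world axes, zero at the start; "moment": the same for the moment, N m; "opening": opening from 0.0 (shut) to 1.0 (fully open); "finger_force": force on a finger pad.
Only numpy, scipy, OpenCV 4.12 (cv2) and the standard library are available. Lean on these libraries where they do the work, as an engineer would, in place of code of your own. Each camera call takes 0.05 s, during which the arm holds its last target. There are 200 camera calls.

## Working session

There is one attempt and no reset: what is moved stays moved. The work goes in short steps, Python scripts to look and compute and a shell command to move; the robot and the scene stay as the last step left them, time stands still between calls to the robot, and variables do not carry over. Pictures are saved under pics/ and viewed, at most 10 in all, crops included, and the job is handed in when it is done.

```bash
ls; mkdir -p pics; python3 - <<'E'
from rig import r
import cv2,numpy as np
np.set_printoptions(precision=4,suppress=True)
for n in("side","top"):
    f=r.grab_frame(n); cv2.imwrite(f"pics/{n}0.png",f["image"]); np.savez(f"{n}.npz",mtx=f["mtx"],pose=f["pose"]); print({k:v for k,v in f.items() if k!="image"})
print(r.sense())
E
```

```text
pics
{'mtx': array([[452.5413,   0.    , 312.0495],
       [  0.    , 452.5413, 237.194 ],
       [  0.    ,   0.    ,   1.    ]]), 'pose': array([[ 0.9937,  0.0885, -0.0682,  0.4605],
       [-0.1116,  0.7516, -0.6501, -0.569 ],
       [-0.0063,  0.6536,  0.7568,  0.9389],
       [ 0.    ,  0.    ,  0.    ,  1.    ]])}
{'mtx': array([[469.2774,   0.    , 312.4563],
       [  0.    , 469.2774, 233.6411],
       [  0.    ,   0.    ,   1.    ]]), 'pose': array([[ 0.018 ,  0.9915, -0.1291,  0.4071],
       [-0.9996,  0.0209,  0.0214,  0.0806],
       [ 0.024 ,  0.1287,  0.9914,  1.1483],
       [ 0.    ,  0.    ,  0.    ,  1.    ]])}
{'time': 0.1, 'joints': array([-1.213 ,  0.3142, -0.048 ,  1.2102,  0.    ,  1.5708]), 'joint_velocities': array([-0.0003, -0.0029,  0.0026,  0.001 , -0.0001,  0.0004]), 'joint_torque': array([  0.0005, -54.0768,  34.0539,   0.0112,   0.0001,   0.    ]), 'tool_pos': array([ 0.21  , -0.5616,  0.2475]), 'tcp_rot': array([ 0.984 ,  0.1779, -0.0001, -0.0007]), 'ft_force': array([-0.5799, -0.4464, -0.1253]), 'moment': array([0.0165, 0.0002, 0.0024]), 'finger_force': 0.0, 'opening': 1.0016241484634278}
```

View pics/side0.png

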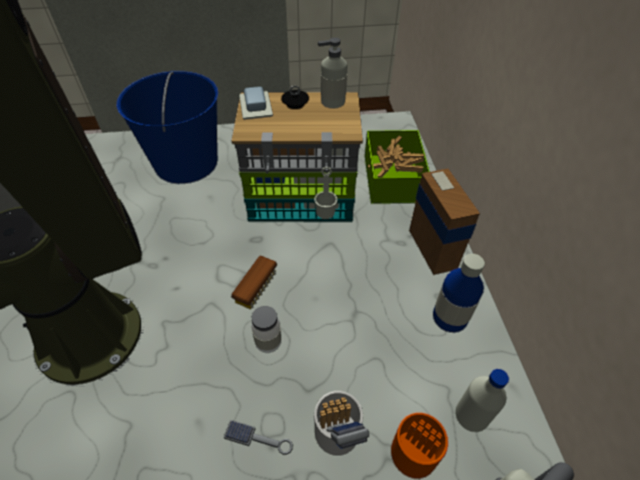

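View pics/top0.png

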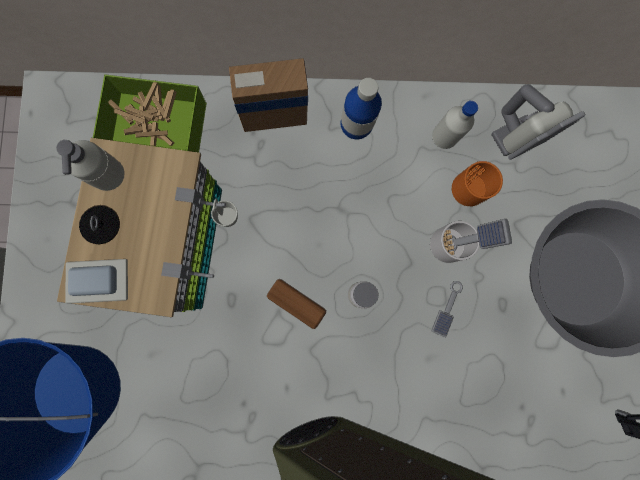

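The side view shows the cup at about (338,420), its brush head at (350,433), the small brush lying at (258,437), the empty hook strip at (267,145) and the scoop hook at (326,170). The top view has the cup at (455,242), the head at (494,234) and the empty hook at (205,273). Next I'll enlarge these areas.

```bash
python3 - <<'E'
import cv2,numpy as np
s=cv2.imread("pics/side0.png");t=cv2.imread("pics/top0.png")
def c(im,x,y,w=80,h=60,k=5): return cv2.resize(im[y:y+h,x:x+w],None,fx=k,fy=k,interpolation=cv2.INTER_CUBIC)
m=np.vstack([np.hstack([c(s,300,385),c(t,430,210)]),np.hstack([c(s,230,125),c(t,155,235)])])
m=cv2.convertScaleAbs(m,alpha=1.5)
cv2.imwrite("pics/crop1.png",m)
E
cat > h.py <<'E'
import numpy as np,cv2
from scipy.optimize import least_squares
from scipy.spatial.transform import Rotation as R
np.set_printoptions(precision=4,suppress=True)
C={n:np.load(f"{n}.npz") for n in("side","top")}
def proj(n,p):
    T=np.linalg.inv(C[n]["pose"]); p=np.atleast_2d(p)@T[:3,:3].T+T[:3,3]
    q=(p*[1,-1,-1])@C[n]["mtx"].T; return q[:,:2]/q[:,2:]
def ray(n,u):
    d=np.linalg.inv(C[n]["mtx"])@[u[0],u[1],1]*[1,-1,-1]
    return C[n]["pose"][:3,3],C[n]["pose"][:3,:3]@d
def atz(n,u,z): o,d=ray(n,u); return o+d*(z-o[2])/d[2]
def tri(us,ut):
    f=lambda p:np.r_[proj("side",p)[0]-us,proj("top",p)[0]-ut]
    s=least_squares(f,[.4,0,.1]); return s.x,s.fun
E
```

```text
(no output)
```

View pics/crop1.png

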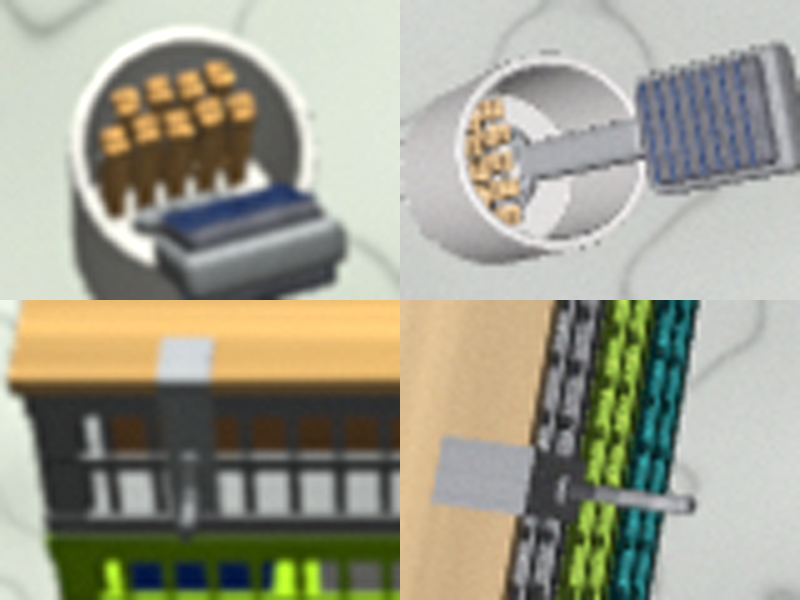

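The crops show the cup rim centred at top (460.6,240.4) and side (338.4,414.4). The head pad is centred near top (491,234.2) and side (348,427.6). The hook tip is at top (292/5+155, 205/5+235) = (213.2,276) and side (187/5+230, 172/5+125), roughly (267.6,159-171).

```bash
python3 - <<'E'
from h import *
print("cup",tri([338.4,414.4],[460.6,240.4]), atz("top",[460.6,240.4],.1),atz("side",[338.4,414.4],.1))
print("pad",tri([348,427.6],[491,234.2]))
# hook: top view tip at z .24, strip base
print("tip",atz("top",[213.2,276],.24),tri([267.4,158.5],[213.2,276]))
# board front edge corners z=.285
L=atz("top",[171.5,317],.285);
print("strip edges on board front edge", [atz("top",[155+x/5,235+y/5],.285) for x,y in((133,145),(126,215))],[atz("side",[230+x/5,125+y/5],.285) for x,y in((158,80),(211,80))])
print("board corners top",[atz("top",p,.285) for p in((201,152),(172,317))],[atz("side",p,.285) for p in((232,139),(361,140))])
print("jar top",atz("top",[365,294],.11),"scrub",[atz("top",p,.043) for p in((275,281),(326,327))])
E
```

```text
cup (array([ 0.5361, -0.279 ,  0.0976]), array([-0.1785,  0.0351, -0.0061, -0.2251])) [ 0.5353 -0.2781  0.1   ] [ 0.5362 -0.2798  0.1   ]
pad (array([ 0.5432, -0.3237,  0.1597]), array([-0.1631,  0.0329, -0.0048, -0.2138]))
tip [0.4394 0.25   0.24  ] (array([0.4411, 0.2429, 0.2795]), array([-2.0392,  0.3545, -0.0778, -1.6757]))
strip edges on board front edge [array([0.4586, 0.3001, 0.285 ]), array([0.433 , 0.3013, 0.285 ])] [array([0.4354, 0.3023, 0.285 ]), array([0.46  , 0.2993, 0.285 ])]
board corners top [array([0.6705, 0.2751, 0.285 ]), array([0.3628, 0.3121, 0.285 ])] [array([0.3664, 0.3183, 0.285 ]), array([0.6669, 0.2782, 0.285 ])]
jar top [ 0.4109 -0.06    0.11  ] scrub [array([0.4375, 0.1423, 0.043 ]), array([0.3336, 0.0213, 0.043 ])]
```

```bash
cat >> h.py <<'E'
def brush_pts():
    P={}
    for nm,x,y,z in [("fr_near",-98,27,7),("fr_far",-178,27,7),("pad",-138,0,13)]: pass
    f=[(x,y,z) for x in(-98,-178) for y in(-27,27) for z in(-7,7)]+[(x,y,13) for x in(-103,-173) for y in(-23,23)]
    return np.array(f)/1000
def pose(e,az,lean):
    u=np.array([np.sin(lean)*np.cos(az),np.sin(lean)*np.sin(az),np.cos(lean)])
    n=np.array([-np.cos(lean)*np.cos(az),-np.cos(lean)*np.sin(az),np.sin(lean)])
    x=-u; z=n; y=np.cross(z,x); return np.c_[x,y,z]
def overlay(polys,name,k=5,crops=None,imgs=None):
    out=[]
    for (n,x,y),col in zip(crops,range(9)):
        im=cv2.resize(imgs[n][y:y+60,x:x+80],None,fx=k,fy=k,interpolation=cv2.INTER_CUBIC)
        for p,c in polys:
            q=(proj(n,p)-[x,y]+.5)*k
            cv2.polylines(im,[np.round(q).astype(int)],True,c,1)
        out.append(im)
    rows=[np.hstack(out[i:i+2]) for i in range(0,len(out),2)]
    cv2.imwrite(name,np.vstack(rows))
E
python3 - <<'E'
from h import *
im={n:cv2.imread(f"pics/{n}0.png") for n in("side","top")}
a=np.radians(-80.5);l=np.radians(23)
Rb=pose(0,a,l)
e=np.array([.5432,-.3237,.160])-Rb@[-.138,0,.013]
print("eye",e,"cup rel",e-[.5357,-.279,0])
# rim contact: underside height at rim point
c=np.array([.5357,-.279,.1]);rim=c+.0425*np.array([np.cos(a),np.sin(a),0]);print("rim in brush frame",Rb.T@(rim-e),"eye low",e[2]-.022*np.cos(l)-.004*np.sin(l))
f=lambda pts:np.array(pts)/1000@Rb.T+e
box=lambda z,x0,x1,w:f([(x0,-w,z),(x1,-w,z),(x1,w,z),(x0,w,z)])
t=np.linspace(0,6.283,40);circ=lambda r:c+r*np.c_[np.cos(t),np.sin(t),0*t]
hk=lambda pts:np.array([.4432,.2732,.226])+np.array(pts)/1000@np.array([[.126,.992,0],[0,0,1]])
h=hk([(28,12),(18,3),(8,0),(-6,0),(-16,5),(-21,14),(-16,5),(-6,0),(8,0),(18,3)])
overlay([(box(13,-103,-173,23),(0,0,255)),(box(7,-98,-178,27),(0,255,0)),(box(-7,-98,-178,27),(255,255,0)),(box(8,-30,-98,9),(255,0,255)),(circ(.045),(0,128,255)),(circ(.04),(0,128,255)),(h,(0,0,255))],"pics/ov1.png",crops=[("side",300,385),("top",430,210),("side",230,125),("top",155,235)],imgs=im)
print("orange",atz("top",[478,182],.1),"scoop strip",atz("top",[185,194],.285),"basin rim?",[atz("top",(531,275),z) for z in(0,.1,.2)])
E
```

```text
eye [ 0.5363 -0.2823  0.0279] cup rel [ 0.0006 -0.0033  0.0279]
rim in brush frame [-0.0817  0.     -0.0078] eye low 0.006076794263291875
orange [ 0.6718 -0.3217  0.1   ] scoop strip [0.589  0.3008 0.285 ] basin rim? [array([ 0.4652, -0.4855,  0.    ]), array([ 0.4601, -0.4362,  0.1   ]), array([ 0.4551, -0.3869,  0.2   ])]
```

View pics/ov1.png

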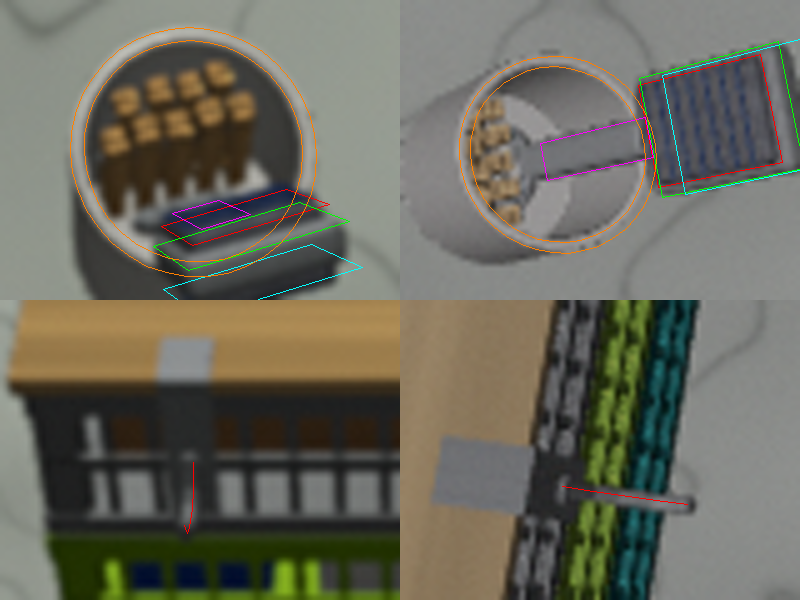

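The overlay fits: rim contact, eye height and the hook wire all agree with the known sizes. I'll raise, travel to above the head, then turn.

```bash
python3 -m pendant '0 0 -3 0;0 0 -3 0;0 0 -3 0;0 0 -3 0' 0 40
python3 -m pendant '3 -0.7 0 0;3 -0.7 0 0;3 -0.7 0 0;3 -0.7 0 0;3 -0.7 0 0'
python3 -m pendant '3 -0.7 0 0;3 -0.7 0 0;3 -0.7 0 0;3 -0.7 0 0;3 -0.7 0 0'
python3 -m pendant '3 -0.7 0 0;3 -0.7 0 0;3 -0.7 0 0;0 0 0 -0.12;0 0 0 -0.12'
python3 -m pendant '0 0 0 -0.12;0 0 0 -0.12;0 0 0 -0.12;0 0 0 -0.12;0 0 0 -0.12'
python3 -m pendant '0 0 0 -0.12;0 0 0 -0.12;0 0 0 -0.12;0 0 0 -0.12;0 0 0 0'
cat > s.py <<'E'
import sys
from h import *
from rig import r
s=r.sense();p=s["tool_pos"];M=R.from_quat(s["tcp_rot"]).as_matrix()
psi=np.arctan2(M[1,0],M[0,0])
print("t",s["time"],"p",p,"psi deg",np.degrees(psi),"q",s["joints"],"F",s["ft_force"],"open",s["opening"],"ff",s["finger_force"])
a=[float(v) for v in sys.argv[1:]]
if len(a)>=3: print("shift cm",100*M.T@(np.array(a[:3])-p), "turn", -(np.radians(a[3])-psi) if len(a)>3 else "")
E
python3 s.py .546 -.339 .172 99.5
```

```text
time: 0.43
tool_pos: [0.2099, -0.5615, 0.3691]
tcp_rot: [0.984, 0.178, -0.0, -0.001]
ft_force: [-0.0, -1.3, 0.2]
opening: 1.0
finger_force: 0.0
time: 0.85
tool_pos: [0.3392, -0.4757, 0.368]
tcp_rot: [0.984, 0.178, -0.0, -0.0]
ft_force: [-0.7, -1.1, 0.3]
opening: 1.0
finger_force: 0.0
time: 1.27
tool_pos: [0.4676, -0.3902, 0.3679]
tcp_rot: [0.984, 0.178, -0.0, -0.0]
ft_force: [1.4, 0.4, -1.0]
opening: 1.002
finger_force: 0.0
time: 1.68
tool_pos: [0.545, -0.3386, 0.3671]
tcp_rot: [0.954, 0.299, -0.001, -0.001]
ft_force: [-0.5, 0.4, 0.6]
opening: 1.0
finger_force: 0.0
time: 2.1
tool_pos: [0.5434, -0.34, 0.3677]
tcp_rot: [0.824, 0.566, -0.0, -0.001]
ft_force: [-0.1, 0.1, 0.2]
opening: 1.001
finger_force: 0.0
time: 2.52
tool_pos: [0.5434, -0.3401, 0.3677]
tcp_rot: [0.667, 0.745, -0.0, -0.001]
ft_force: [-0.9, 0.4, -0.4]
opening: 0.999
finger_force: 0.0
t 2.5167 p [ 0.5434 -0.3401  0.3677] psi deg 96.30353800978627 q [-0.5592  0.3872  0.3245  1.5092  0.      0.9016] F [-0.8805  0.3768 -0.4286] open 0.9988831378555363 ff 0.0
shift cm [ 0.065   0.2864 19.5725] turn -0.05578878614408045
```

```bash
python3 -m pendant '0 0.3 3 -0.056;0 0 3.5 0;0 0 3.5 0;0 0 3.5 0;0 0 2 0'
python3 -m pendant '0 0 2 0;0 0 1.5 0;0 0 0.6 0;0 0 0 0' | tail -4
python3 s.py .546 -.339 .172 99.5
python3 -m pendant '0 0 0 0;0 0 0 0;0 0 0 0;0 0 0 0;0 0 0 0' 110 40|tail -2
python3 -m pendant '0 0 0 0;0 0 0 0;0 0 0 0;0 0 0 0;0 0 0 0' 200 60
python3 s.py
```

```text
time: 2.93
tool_pos: [0.5447, -0.3387, 0.2088]
tcp_rot: [0.649, 0.761, -0.0, -0.003]
ft_force: [-0.3, 0.4, -0.5]
opening: 0.999
finger_force: 0.0
tcp_rot: [0.648, 0.762, -0.0, -0.002]
ft_force: [-0.0, 0.3, 0.0]
opening: 1.001
finger_force: 0.0
t 3.2667 p [ 0.5454 -0.3391  0.1703] psi deg 99.21547327813587 q [-0.5563  0.4335 -0.0548  1.0863 -0.      0.8537] F [-0.0269  0.2532  0.0057] open 1.0010810097540115 ff 0.0
shift cm [ 0.0024  0.0596 -0.1722] turn -0.004965928106435147
opening: 0.624
finger_force: 42.5
time: 4.1
tool_pos: [0.5474, -0.3405, 0.1738]
tcp_rot: [0.647, 0.762, 0.0, 0.001]
ft_force: [0.9, -0.1, 5.9]
opening: 0.623
finger_force: 61.9
t 4.1 p [ 0.5474 -0.3405  0.1738] psi deg 99.32744928602213 q [-0.5564  0.4304 -0.0511  1.0865 -0.0002  0.8516] F [ 0.9249 -0.0915  5.9452] open 0.6230560154082365 ff 61.88906908035278
```

```bash
python3 -m pendant '-0.4 0 -0.9 0;-0.6 0 -1.4 0;-0.8 0 -1.8 0;-0.8 0 -1.8 0;-0.8 0 -1.8 0'
python3 -m pendant '-0.8 0 -1.8 0;-0.8 0 -1.8 0;-0.8 0 -1.8 0;0 0 -1.5 0;0 0 0 0'
python3 - <<'E'
from rig import r
import cv2,numpy as np
c=[]
for n,x,y in(("side",260,300),("top",400,150)):
    f=r.grab_frame(n)["image"]; cv2.imwrite(f"pics/{n}1.png",f); c.append(cv2.resize(f[y:y+180,x:x+200],None,fx=2,fy=2,interpolation=cv2.INTER_CUBIC))
cv2.imwrite("pics/v1.png",np.hstack(c))
E
```

```text
time: 4.52
tool_pos: [0.5517, -0.3733, 0.25]
tcp_rot: [0.647, 0.762, 0.0, -0.001]
ft_force: [0.4, -0.1, -2.7]
opening: 0.626
finger_force: 63.5
time: 4.93
tool_pos: [0.5567, -0.3983, 0.3217]
tcp_rot: [0.647, 0.762, 0.0, 0.002]
ft_force: [0.5, -0.1, -1.4]
opening: 0.62
finger_force: 63.6
```

View pics/v1.png

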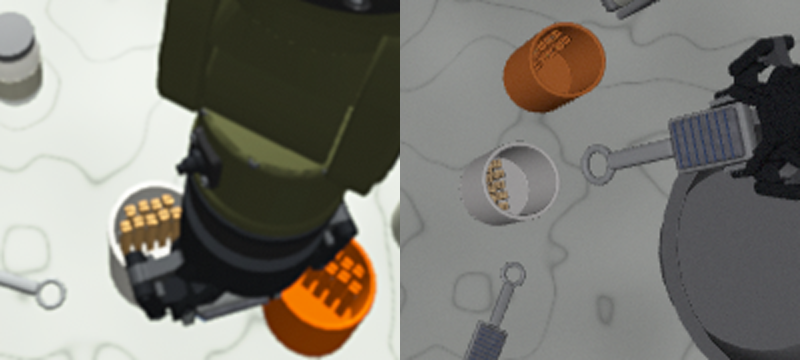

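The brush is clear of the cup, which still stands. The eye shows at top (499,231) and the head at about (555,218). Now I'll compute the lean.

```bash
python3 - <<'E'
from h import *
p=np.array([.557,-.3985,.3135])
for z in np.arange(.12,.26,.01):
    e=atz("top",[499,231],z); d=p-e; print(round(z,2),e,np.linalg.norm(d),"lean",np.degrees(np.arctan2(np.hypot(*d[:2]),d[2])),"az",np.degrees(np.arctan2(d[1],d[0])))
E
python3 s.py .58 -.02 .32 82.8
```

```text
0.12 [ 0.5558 -0.3582  0.12  ] 0.19765505243660264 lean 11.768894666044881 az -88.28847903468393
0.13 [ 0.5543 -0.3539  0.13  ] 0.18885231044897952 lean 13.67345300780584 az -86.59677219480349
0.14 [ 0.5529 -0.3497  0.14  ] 0.18028718103332608 lean 15.771459946386905 az -85.20505282161727
0.15 [ 0.5515 -0.3454  0.15  ] 0.1719951662192649 lean 18.08295545708538 az -84.04130889533194
0.16 [ 0.55   -0.3411  0.16  ] 0.16401769366585325 lean 20.630088408908005 az -83.05452835903661
0.17 [ 0.5486 -0.3369  0.17  ] 0.15640290132527152 lean 23.43639585086572 az -82.20767157698135
0.18 [ 0.5471 -0.3326  0.18  ] 0.14920632803364398 lean 26.525694894348725 az -81.47325042317576
0.19 [ 0.5457 -0.3283  0.19  ] 0.1424913547638169 lean 29.920395379154503 az -80.83046697886066
0.2 [ 0.5442 -0.3241  0.2   ] 0.13632916457748986 lean 33.63905910444711 az -80.26331273758608
0.21 [ 0.5428 -0.3198  0.21  ] 0.1307979094679595 lean 37.69311136990046 az -79.75927561217125
0.22 [ 0.5413 -0.3155  0.22  ] 0.12598072155216666 lean 42.08280167242516 az -79.30844130267094
0.23 [ 0.5399 -0.3113  0.23  ] 0.12196224153091142 lean 46.79284585933847 az -78.90285647527458
0.24 [ 0.5384 -0.307   0.24  ] 0.11882353129960427 lean 51.78862891400199 az -78.53606943611236
0.25 [ 0.537  -0.3027  0.25  ] 0.11663563733523089 lean 57.01424445187508 az -78.20279346486218
0.26 [ 0.5356 -0.2985  0.26  ] 0.11545262785015678 lean 62.39369690536768 az -77.89865641179014
t 5.0333 p [ 0.556  -0.3972  0.3182] psi deg 99.33011608461223 q [-0.6204  0.4703  0.337   1.4372  0.0001  0.7875] F [ 0.4632  0.245  -2.8168] open 0.6166296464126925 ff 63.61466646194458
shift cm [36.8369  8.4833 -0.1785] turn 0.28850495141335686
```

```bash
python3 -m pendant '2 0.5 0 0;3.4 0.8 0 0;3.4 0.8 0 0;3.4 0.8 0 0;3.4 0.8 0 0' |head -2
python3 -m pendant '3.4 0.8 0 0;3.4 0.8 0 0;3.4 0.8 0 0;3.4 0.8 0 0;3.4 0.8 0 0' | head -2
python3 -m pendant '2.8 0.4 0 0;1 0 0 0;0 0 0 0.1;0 0 0 0.1;0 0 0 0.09'|head -2
python3 -m pendant '0 0 2 0;0 0 3 0;0 0 3 0;0 0 3 0;0 0 2 0' | head -2
python3 -m pendant '0 0 0.7 0;0 0 0.3 0;0 0 0 0;0 0 0 0' 
python3 s.py .58 -.02 .162 82.8
python3 - <<'E'
from rig import r
import cv2,numpy as np
c=[]
for n,x,y in(("side",220,220),("top",260,120)):
    f=r.grab_frame(n)["image"]; cv2.imwrite(f"pics/{n}2.png",f); c.append(cv2.resize(f[y:y+180,x:x+200],None,fx=2,fy=2,interpolation=cv2.INTER_CUBIC))
cv2.imwrite("pics/v2.png",np.hstack(c))
E
```

```text
time: 5.45
tool_pos: [0.5661, -0.2352, 0.3164]
time: 5.87
tool_pos: [0.5778, -0.0609, 0.3166]
time: 6.28
tool_pos: [0.5758, -0.0245, 0.3169]
time: 6.7
tool_pos: [0.5741, -0.0251, 0.1841]
time: 7.03
tool_pos: [0.5775, -0.025, 0.1795]
tcp_rot: [0.751, 0.661, 0.001, 0.001]
ft_force: [0.4, -0.6, -0.7]
opening: 0.624
finger_force: 63.6
t 7.0333 p [ 0.5775 -0.025   0.1795] psi deg 82.71586206453588 q [-0.0431  0.307  -0.216   1.0462 -0.0001  1.6548] F [ 0.4485 -0.6316 -0.682 ] open 0.6244724932291105 ff 63.61777067184448
shift cm [0.5227 0.1815 1.7463] turn -0.0014684839996792487
```

View pics/v2.png

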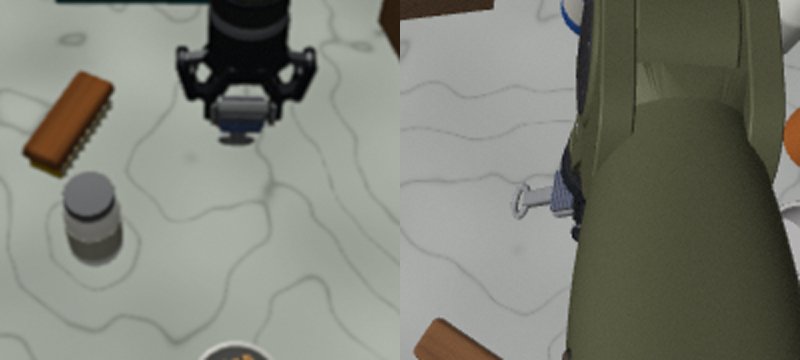

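The eye is at top (320,221) and leans toward +y as planned, with nothing nearby. I'll set the eye down and arc the head down.

```bash
python3 -m pendant '0 0 0.6 0;0 0 0.6 0;0 0 0.5 0;0 0 0 0' - 30 | head -4
python3 -m pendant '-1 0 0.6 0;-1 0 0.6 0;-1.1 0 0.9 0;-1.1 0 0.9 0;-0.9 0 1.1 0' |head -4
python3 -m pendant '-0.9 0 1.1 0;-0.7 0 1.2 0;-0.7 0 1.3 0;0 0 0 0' | head -4
python3 s.py .58 -.02 .021
```

```text
time: 7.47
tool_pos: [0.5788, -0.0274, 0.1648]
tcp_rot: [0.751, 0.66, 0.0, 0.004]
ft_force: [-5.0, -7.8, 22.3]
time: 7.88
tool_pos: [0.5723, -0.0796, 0.1236]
tcp_rot: [0.751, 0.66, -0.0, 0.005]
ft_force: [-2.8, -12.7, 16.6]
time: 8.22
tool_pos: [0.5673, -0.1003, 0.0832]
tcp_rot: [0.751, 0.66, -0.001, 0.001]
ft_force: [-0.2, -3.7, 2.9]
t 8.2167 p [ 0.5673 -0.1003  0.0832] psi deg 82.57701372436811 q [-0.1741  0.386  -0.3421  0.8422 -0.0018  1.5262] F [-0.2087 -3.6747  2.8594] open 0.6193039640624991 ff 61.81541204452515
shift cm [8.1429 0.2238 6.2053] turn
```

```bash
python3 -m pendant '-0.5 0 1.3 0;-0.5 0 1.3 0;-0.2 0 1 0;-0.2 0 1 0;0 0 0 0' |head -4
python3 -m pendant '-0.1 0 0.6 0;0 0 0.6 0;0 0 0 0;0 0 0 0' | head -4
python3 s.py .58 -.02 .021
python3 - <<'E'
from rig import r
import cv2,numpy as np
c=[]
for n,x,y in(("side",220,220),("top",260,120)):
    f=r.grab_frame(n)["image"]; cv2.imwrite(f"pics/{n}3.png",f); c.append(cv2.resize(f[y:y+180,x:x+200],None,fx=2,fy=2,interpolation=cv2.INTER_CUBIC))
cv2.imwrite("pics/v3.png",np.hstack(c))
E
```

```text
time: 8.63
tool_pos: [0.5649, -0.112, 0.0366]
tcp_rot: [0.751, 0.66, -0.0, -0.001]
ft_force: [0.2, -1.6, 2.5]
time: 8.97
tool_pos: [0.5655, -0.1126, 0.0261]
tcp_rot: [0.75, 0.661, 0.0, -0.0]
ft_force: [1.0, -1.0, 1.5]
t 8.9667 p [ 0.5655 -0.1126  0.0261] psi deg 82.74885909655447 q [-0.1968  0.452  -0.3943  0.7249  0.0006  1.5005] F [ 1.0375 -1.0188  1.4767] open 0.6240753386507033 ff 59.247812032699585
shift cm [9.3674 0.2739 0.5138] turn
```

View pics/v3.png

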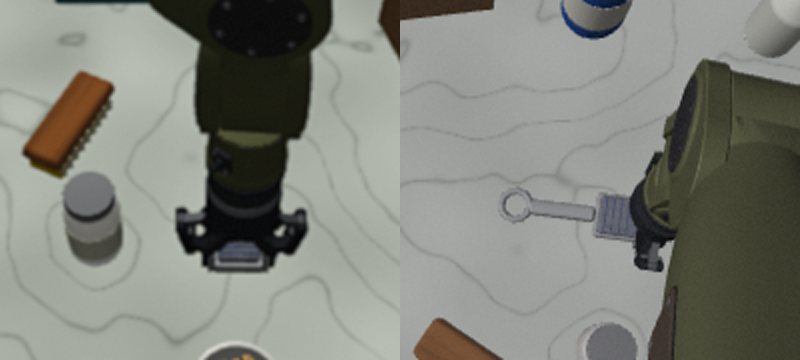

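The brush lies nearly flat, with the eye at top (317,222) and the head at (367,227). I'll lower the last 5 mm, release, rise and look.

```bash
python3 -m pendant '0 0 0.3 0;0 0 0.2 0;0 0 0 0' |head -4
python3 -m pendant '0 0 0 0;0 0 0 0;0 0 0 0;0 0 0 0' 0
python3 -m pendant '0 0 -2 0;0 0 -3 0;0 0 -3 0;0 0 -3 0;-3 0 0 0' | head -2
python3 -m pendant '-4 0 0 0;-4 0 0 0;-4 0 0 0;0 0 0 0' | head -2
python3 - <<'E'
from rig import r
import cv2,numpy as np
c=[]
for n,x,y,k in(("side",240,220,4),("top",290,180,4)):
    f=r.grab_frame(n)["image"]; cv2.imwrite(f"pics/{n}4.png",f); c.append(cv2.resize(f[y:y+150,x:x+100],None,fx=k,fy=k,interpolation=cv2.INTER_CUBIC))
cv2.imwrite("pics/v4.png",np.hstack(c))
E
```

```text
time: 9.32
tool_pos: [0.5654, -0.1131, 0.021]
tcp_rot: [0.751, 0.661, -0.0, -0.0]
ft_force: [0.6, -2.6, 2.0]
time: 9.65
tool_pos: [0.5654, -0.1129, 0.0212]
tcp_rot: [0.75, 0.661, -0.0, -0.0]
ft_force: [-1.3, -0.4, 0.1]
opening: 1.001
finger_force: 0.0
time: 10.07
tool_pos: [0.5659, -0.1403, 0.1376]
time: 10.4
tool_pos: [0.5457, -0.2683, 0.1316]
```

View pics/v4.png

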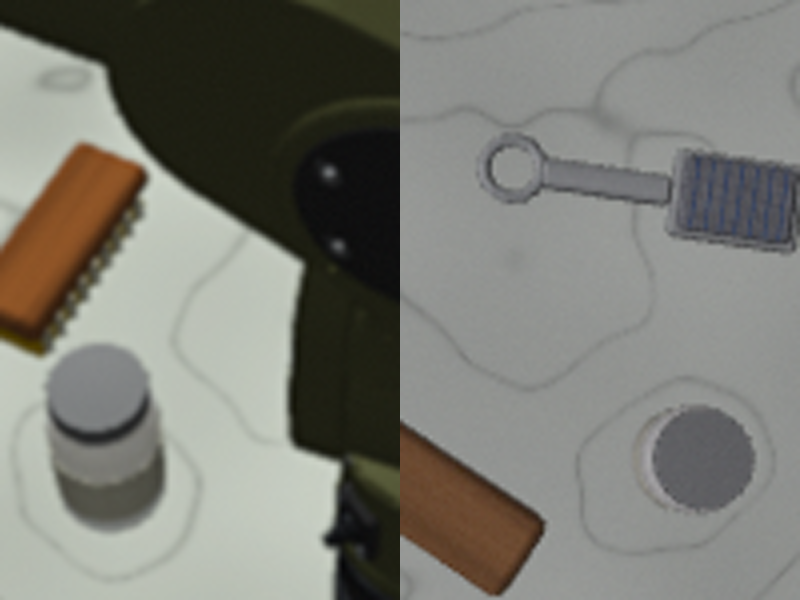

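The brush lies flat. Its eye is at top (318.2,222), the handle/head junction at (357.5,226.8), and the head's near edge at about (359,228).

```bash
python3 - <<'E'
from h import *
e=atz("top",[318.2-.4,222-.4],.013);j=atz("top",[357.5-.4,226.8-.4],.017)
d=j-e;L=np.hypot(*d[:2]);u=d[:2]/L;print("eye",e,"L",L,"axis az head->eye",np.degrees(np.arctan2(-u[1],-u[0])))
print("grip 76",e[:2]+.076*u)
E
python3 s.py
```

```text
eye [0.585  0.0435 0.013 ] L 0.09663237305715058 axis az head->eye 83.82373131954506
grip 76 [ 0.5768 -0.0321]
t 10.5 p [ 0.546  -0.2633  0.1311] psi deg 82.54937625107922 q [-0.4494  0.3938 -0.2086  0.9686  0.0003  1.2514] F [-0.2532 -0.2134  0.1734] open 0.9989975491361733 ff 0.0
```

```bash
python3 -m pendant '3.5 0 0 0;3.5 0 0 0;3.5 0 0 0;3.5 0 0 0;3.5 0 0 0' |head -2
python3 -m pendant '3.5 0 0 0;2.4 0 0 -0.02;0 0 3 0;0 0 3 0;0 0 0 0' | head -2
python3 s.py .577 -.031 .020 83.8
```

```text
time: 10.92
tool_pos: [0.5683, -0.0852, 0.1312]
time: 11.33
tool_pos: [0.5718, -0.0272, 0.0664]
t 11.3333 p [ 0.5718 -0.0272  0.0664] psi deg 84.06338904174044 q [-0.0477  0.4044 -0.3587  0.8161  0.0004  1.6267] F [-1.8261  0.3332 -0.2676] open 1.0029347315603045 ff 0.0
shift cm [-0.3249  0.5944  4.636 ] turn 0.004597005992043268
```

```bash
python3 -m pendant '-0.3 0.5 0 0;0 0 2 0;0 0 1.5 0;0 0 0.8 0;0 0 0 0' |head -2
python3 s.py .577 -.031 .020 83.8
```

```text
time: 11.75
tool_pos: [0.5805, -0.0334, 0.0281]
t 11.75 p [ 0.5805 -0.0334  0.0281] psi deg 83.85190988608389 q [-0.0575  0.4577 -0.3792  0.7351  0.0001  1.6206] F [-0.1923 -0.5559  0.9361] open 0.9974323974322667 ff 0.0
shift cm [ 0.1987 -0.3768  0.8078] turn 0.0009059984264989662
```

```bash
python3 -m pendant '0.1 -0.2 0.4 0;0 0 0.3 0;0 0 0 0;0 0 0 0' |head -2
python3 -m pendant '0 0 0 0;0 0 0 0;0 0 0 0;0 0 0 0;0 0 0 0' 160 40|tail -2
python3 -m pendant '0 0 0 0;0 0 0 0;0 0 0 0;0 0 0 0;0 0 0 0' 240 70
python3 s.py
```

```text
time: 12.08
tool_pos: [0.5793, -0.0321, 0.0219]
opening: 0.374
finger_force: 0.0
time: 12.92
tool_pos: [0.5787, -0.032, 0.0214]
tcp_rot: [0.744, 0.668, -0.0, -0.0]
ft_force: [-2.3, 0.3, 4.8]
opening: 0.193
finger_force: 73.0
t 12.9167 p [ 0.5787 -0.032   0.0214] psi deg 83.86749937709581 q [-0.0553  0.4624 -0.3905  0.7182 -0.      1.6226] F [-2.2593  0.2712  4.7628] open 0.19317609499471877 ff 73.0119001865387
```

```bash
python3 -m pendant '0 0 -1 0;0 0 -2 0;0 0 -3 0;0 0 -3 0;0 0 -3 0' |head -2
python3 -m pendant '0 0 -3 0;0 0 -3 0;0 0 -3 0;0 0 -3 0;0 0 -3 0' |head -2
python3 -m pendant '0 -2 0 0;0 -3 0 0;0 -3 0 0;0 -3 0 0;0 -3 0 0' |head -2
python3 -m pendant '0 -3 0 0;2 0 0 0;3 0 0 0;3 0 0 0;3 0 0 0.018' |head -2
python3 -m pendant '2 0 0 0;1 0 0 0;0 0 0 0;0 0 0 0'
python3 s.py .427 .145 .29 82.8
python3 - <<'E'
from rig import r
import cv2,numpy as np
c=[]
for n,x,y,k in(("side",230,90,4),("top",180,200,4)):
    f=r.grab_frame(n)["image"]; cv2.imwrite(f"pics/{n}5.png",f); c.append(cv2.resize(f[y:y+150,x:x+100],None,fx=k,fy=k,interpolation=cv2.INTER_CUBIC))
cv2.imwrite("pics/v5.png",np.hstack(c))
E
```

```text
time: 13.33
tool_pos: [0.5786, -0.032, 0.1427]
time: 13.75
tool_pos: [0.5786, -0.032, 0.2932]
time: 14.17
tool_pos: [0.4383, -0.0169, 0.2915]
time: 14.58
tool_pos: [0.4215, 0.0965, 0.2921]
time: 14.92
tool_pos: [0.4252, 0.1251, 0.2914]
tcp_rot: [0.75, 0.662, -0.0, 0.0]
ft_force: [0.4, -0.4, -1.7]
opening: 0.189
finger_force: 72.3
t 14.9167 p [0.4252 0.1251 0.2914] psi deg 82.89872473478846 q [ 0.2865  0.0023 -0.3182  1.2506 -0.0006  1.9812] F [ 0.4335 -0.4198 -1.7173] open 0.18872731902170606 ff 72.2513222694397
shift cm [ 2.     -0.072   0.1339] turn 0.0017230716752167918
```

View pics/v5.png

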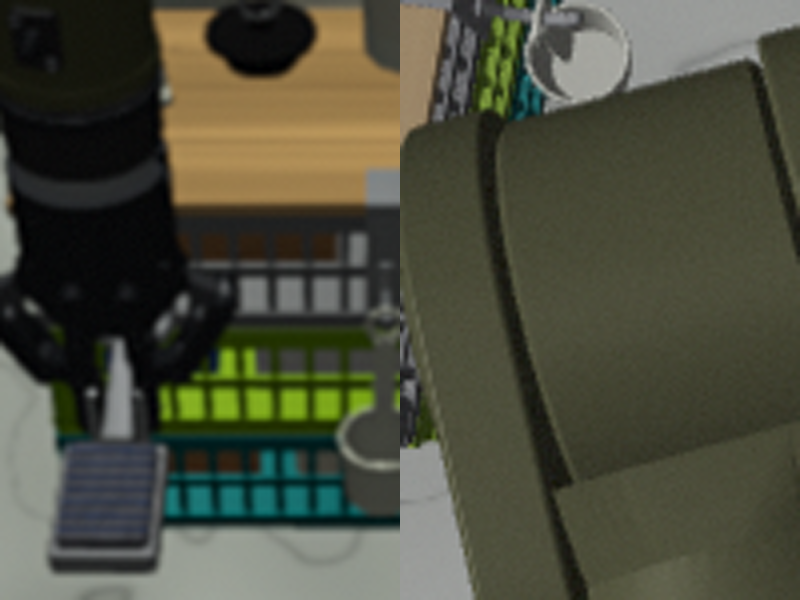

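The side view shows the brush held level with its head toward the camera. The head's near edge corners are at about crop (78,443) and (166,445), and the far edge at (52,548) and (157,548). I'll compare these with the model.

```bash
python3 - <<'E'
from h import *
p=np.array([.4252,.1251,.2914]);ps=np.radians(82.9)
obs=np.array([(78,443),(166,445),(157,548),(52,548)])/4-.4+[230,90]
loc=np.array([(-98,27,7),(-98,-27,7),(-178,-27,7),(-178,27,7)])/1000
def pts(v):
    # v: grip dist g, lateral y, z offset, yaw err, pitch(head down +)
    g,ly,zo,yw,pt=v
    x=np.array([np.cos(ps+yw)*np.cos(pt),np.sin(ps+yw)*np.cos(pt),np.sin(pt)]);y=np.array([-np.sin(ps+yw),np.cos(ps+yw),0]);z=np.cross(x,y)
    e=p+[0,0,zo]+g*x+ly*y
    return e,e+loc@np.c_[x,y,z].T
for pt in(-.1,0,.1,.2):
    e,q=pts([.076,0,-.008,0,pt]); print(pt,(proj("side",q)-obs).round(1).tolist())
s=least_squares(lambda v:np.r_[(proj("side",pts(v)[1])-obs).ravel()/1,(np.array(v)-[.076,0,-.008,0,0])/[.004,.004,.003,.05,.15]],[.076,0,-.008,0,0])
print(s.x,pts(s.x)[0],s.fun.round(2))
print("hook rel", pts(s.x)[0]-[.4406,.2524,.24])
E
```

```text
-0.1 [[-3.5, -2.4], [0.9, -2.8], [-0.1, -2.4], [-2.0, -2.6]]
0 [[-3.4, -1.4], [1.0, -1.8], [0.3, 1.6], [-1.4, 1.5]]
0.1 [[-3.3, -0.4], [1.0, -0.8], [0.7, 5.2], [-0.8, 5.0]]
0.2 [[-3.2, 0.5], [1.1, 0.1], [1.1, 8.3], [-0.1, 8.2]]
[ 0.0739 -0.0024 -0.0111 -0.0076 -0.0791] [0.4373 0.1978 0.2745] [-2.32 -0.49  2.04 -0.74  0.9   0.39 -0.93  0.1  -0.53 -0.61 -1.04 -0.15
 -0.53]
hook rel [-0.0033 -0.0546  0.0345]
```

```bash
python3 -m pendant '1.5 0 0 0;1.5 0 0 0;1.5 0 0 0;0.9 0 0 0;0 0 0 0' |sed -n '2p;4p'
python3 -m pendant '0 0 0 0;0 0 0.8 0;0 0 0.8 0;0 0 0.8 0;0 0 0 0' |sed -n '2p;4p'
python3 s.py .4312 .178 .2415 82.8
```

```text
tool_pos: [0.4325, 0.1791, 0.2913]
ft_force: [0.3, 0.2, -1.5]
tool_pos: [0.4309, 0.1779, 0.265]
ft_force: [-0.5, 0.8, -1.1]
t 15.85 p [0.4309 0.1779 0.265 ] psi deg 82.79876679464984 q [ 0.3915  0.0577 -0.3207  1.1957 -0.0001  2.088 ] F [-0.5103  0.8229 -1.1107] open 0.19311136906793874 ff 72.26768732070923
shift cm [0.0205 0.0319 2.3536] turn -2.152349371353779e-05
```

```bash
python3 -m pendant '0 0 0.5 0;0 0 0.4 0;0 0 0 0;0 0 0 0' |sed -n '2p;4p'
python3 -m pendant '0 0 0.4 0;0 0 0.3 0;0 0 0 0;0 0 0 0' |sed -n '2p;4p'
python3 -m pendant '0 0 0.3 0;0 0 0 0;0 0 0 0' |sed -n '2p;4p'
python3 -m pendant '0 0 0.3 0;0 0 0 0;0 0 0 0' |sed -n '2p;4p'
```

```text
tool_pos: [0.432, 0.1788, 0.2581]
ft_force: [-0.1, 0.1, -2.3]
tool_pos: [0.432, 0.1788, 0.2511]
ft_force: [-0.1, 0.3, -1.7]
tool_pos: [0.432, 0.1788, 0.2482]
ft_force: [-0.5, -0.2, -2.1]
tool_pos: [0.432, 0.1787, 0.2451]
ft_force: [-0.3, 0.5, -1.1]
```

```bash
for i in 1; do python3 -m pendant '0 0 0.3 0;0 0 0 0;0 0 0 0' |sed -n '2p;4p'
python3 -m pendant '0 0 0.3 0;0 0 0 0;0 0 0 0' |sed -n '2p;4p'; done
python3 -m pendant '0 0 0.2 0;0 0 0 0;0 0 0 0' |sed -n '2p;4p'
```

```text
tool_pos: [0.4321, 0.1788, 0.2422]
ft_force: [-0.0, -0.1, -1.1]
tool_pos: [0.4324, 0.179, 0.2398]
ft_force: [-0.5, -2.0, 3.4]
tool_pos: [0.4326, 0.1795, 0.2377]
ft_force: [1.1, 1.8, 3.3]
```

```bash
python3 -m pendant '-0.4 0 0 0;-0.4 0 0 0;0 0 0 0' |sed -n '2p;4p'
python3 -m pendant '-0.4 0 0 0;0 0 0 0;0 0 0 0' |sed -n '2p;4p'
```

```text
tool_pos: [0.432, 0.1723, 0.2382]
ft_force: [1.4, 4.6, 4.1]
tool_pos: [0.432, 0.1693, 0.2385]
ft_force: [2.2, 9.5, 4.5]
```

The ring is caught on the hook: contact came at the valley height, and pulling back met 9.5 N. I'll go back to the valley and swing the head down on an arc about the wire.

```bash
python3 -m pendant '0.4 0 0 0;0.4 0 0 0;0 0 0 0' 240 40|sed -n '2p;4p'
python3 -m pendant '0.05 0 0.8 0;0.1 0 0.8 0;0.2 0 0.8 0;0.2 0 0.8 0;0 0 0 0' |sed -n '2p;4p'
python3 -m pendant '0 0 0 0;0.3 0 0.75 0;0.3 0 0.75 0;0 0 0 0' |sed -n '2p;4p;6p'
python3 s.py
```

```text
tool_pos: [0.4315, 0.1752, 0.2369]
ft_force: [1.8, 2.9, 1.4]
tool_pos: [0.4318, 0.1807, 0.2036]
ft_force: [0.5, 2.7, 4.3]
tool_pos: [0.433, 0.1866, 0.1896]
ft_force: [-0.8, 2.3, 5.2]
finger_force: 72.1
t 19.2667 p [0.433  0.1866 0.1896] psi deg 82.8490365711168 q [ 0.4066  0.1079 -0.4418  1.0213  0.0003  2.1023] F [-0.8009  2.27    5.209 ] open 0.1881348680795155 ff 72.13829398155212
```

```bash
python3 -m pendant '0.3 0 0.5 0;0.3 0 0.5 0;0.3 0 0.4 0;0 0 0 0' |sed -n '2p;4p;6p'
python3 -m pendant '0.2 0 0.3 0;0.1 0 0.3 0;0 0 0 0;0 0 0 0' |sed -n '2p;4p;6p'
python3 s.py
```

```text
tool_pos: [0.4343, 0.1956, 0.1767]
ft_force: [-1.5, 0.2, 8.1]
finger_force: 84.8
tool_pos: [0.4352, 0.1993, 0.1717]
ft_force: [-2.0, 3.6, 9.4]
finger_force: 90.4
t 19.9333 p [0.4352 0.1993 0.1717] psi deg 82.88434780079305 q [ 0.4283  0.1327 -0.4568  0.9788  0.0017  2.1233] F [-2.0207  3.5869  9.3992] open 0.19443684234857517 ff 90.38654495961964
```

```bash
python3 -m pendant '0 0 0 0;0 0 0 0;0 0 0 0;0 0 0 0;0 0 0 0' 0 20
python3 -m pendant '0 0 0 0;0 0 0 0;0 0 0 0;0 0 0 0;0 0 0 0' |sed -n '2p;4p'
python3 -m pendant '-1 0 0 0;-2 0 0 0;-3 0 0 0;-3 0 0 0;-3 0 0 0' |sed -n '2p;4p'
python3 -m pendant '-3 0 0 0;0 -3 0 0;0 -3 -3 0;0 -3 0 0;0 0 0 0' |sed -n '2p;4p'
python3 -m pendant '0 0 0 0;0 0 0 0;0 0 0 0;0 0 0 0;0 0 0 0' |sed -n '2p;4p'
python3 - <<'E'
from rig import r
import cv2,numpy as np
c=[]
for n,x,y,k in(("side",220,100,4),("top",160,210,4)):
    f=r.grab_frame(n)["image"]; cv2.imwrite(f"pics/{n}6.png",f); c.append(cv2.resize(f[y:y+150,x:x+100],None,fx=k,fy=k,interpolation=cv2.INTER_CUBIC))
cv2.imwrite("pics/v6.png",np.hstack(c))
E
```

```text
time: 20.35
tool_pos: [0.4342, 0.1977, 0.1699]
tcp_rot: [0.75, 0.661, -0.001, 0.0]
ft_force: [-0.9, 1.3, 0.1]
opening: 0.883
finger_force: 0.0
tool_pos: [0.4346, 0.1981, 0.1703]
ft_force: [-0.8, -0.7, -0.2]
tool_pos: [0.4189, 0.0776, 0.1703]
ft_force: [0.2, -0.1, 0.5]
tool_pos: [0.3227, 0.0597, 0.2001]
ft_force: [-1.3, -0.1, 0.4]
tool_pos: [0.3275, 0.0604, 0.1995]
ft_force: [0.8, -0.8, 0.3]
```

View pics/v6.png

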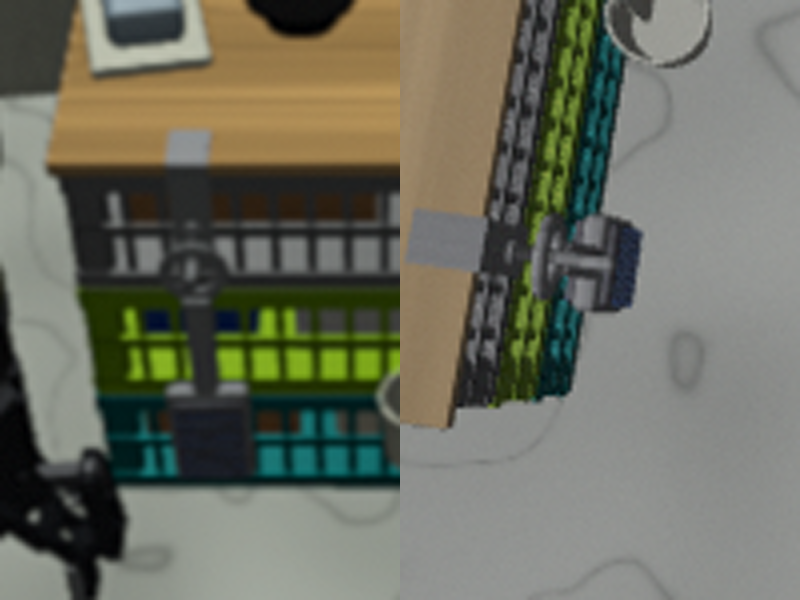

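The brush hangs by its eye on the hook, head down (side eye at about (268,167), head at (272,207)). I'll wait and use frame differences to confirm it is at rest and that the cup and jar haven't moved.

```bash
for i in 1; do python3 -m pendant '0 0 0 0;0 0 0 0;0 0 0 0;0 0 0 0;0 0 0 0'; python3 -m pendant '0 0 0 0;0 0 0 0;0 0 0 0;0 0 0 0;0 0 0 0';python3 -m pendant '0 0 0 0;0 0 0 0;0 0 0 0;0 0 0 0;0 0 0 0';python3 -m pendant '0 0 0 0;0 0 0 0;0 0 0 0;0 0 0 0;0 0 0 0';done >/dev/null
python3 - <<'E'
from h import *
from rig import r
fs=[{n:r.grab_frame(n)["image"].astype(int) for n in("side","top")} for _ in range(4)]
reg={"side":(slice(150,230),slice(245,300)),"top":(slice(250,300),slice(185,225))}
for n in reg: print(n,[np.abs(fs[i][n][reg[n]]-fs[0][n][reg[n]]).mean().round(2) for i in range(1,4)])
s0=cv2.imread("pics/side0.png").astype(int);t0=cv2.imread("pics/top0.png").astype(int);sl=cv2.imread("pics/side6.png").astype(int)
print("since v6",np.abs(fs[3]["side"][reg["side"]]-sl[reg["side"]]).mean())
print("cup left/peg diff",np.abs(fs[3]["side"][390:425,315:355]-s0[390:425,315:355]).mean(),"jar top",np.abs(fs[3]["top"][280:310,350:380]-t0[280:310,350:380]).mean())
# predicted hang pixels: eye & head
o=np.array([.4432,.2732,.226]);print("eye",proj("side",o-[0,0,.010]),proj("top",o-[0,0,.010]),"head",proj("side",o-[0,0,.148]),proj("top",o-[0,0,.148]))
print(tri([268.2,166.5],[298.0-0,273.5]) if 0 else "")
E
python3 s.py
```

```text
side [np.float64(0.69), np.float64(0.69), np.float64(0.69)]
top [np.float64(1.9), np.float64(1.9), np.float64(1.91)]
since v6 1.0856818181818182
cup left/peg diff 3.3657142857142857 jar top 5.31
eye [[267.9093 171.404 ]] [[203.7385 274.3163]] head [[272.084  211.2185]] [[216.2877 276.9249]]

t 24.1833 p [0.3271 0.0605 0.1997] psi deg 82.83803570563985 q [ 0.1829 -0.1702 -0.685   1.0561  0.      1.8787] F [-0.0753  0.0696 -0.168 ] open 1.000962343471529 ff 0.0
```

```bash
python3 - <<'E'
from h import *
from rig import r
p,f=tri([268.3,167.2],[196.3,273.9]);d=p-np.array([.4432,.2732,.226]);print("eye",p,f,"hook x",d@[.992,-.126,0],"y",d@[.126,.992,0],"z",d[2])
for n,(x,y,w,h) in {"side":(310,385,35,45),"top":(350,280,30,30)}.items():
    a=cv2.imread(f"pics/{n}0.png");b=r.grab_frame(n)["image"]
    m=cv2.matchTemplate(b[y-10:y+h+10,x-10:x+w+10],a[y:y+h,x:x+w],cv2.TM_CCOEFF_NORMED);print(n,cv2.minMaxLoc(m)[1],cv2.minMaxLoc(m)[3])
E
```

```text
eye [0.4442 0.2877 0.2167] [-0.2941  0.0515 -0.0109 -0.241 ] hook x -0.000850179324248798 y 0.014521698910374763 z -0.009343592442497328
side 0.8913495540618896 (10, 10)
top 0.9970236420631409 (10, 10)
```

```bash
python3 -c "
from rig import r
print(r.sign_off())"
```

```text
the job is handed in; nothing more can be done
None
```

I drew the brush from the cup, laid it flat and let go, then hung it by its eye on the empty hook; before I handed the job in at about 24 s it was hanging still, head down, with the cup and jar unmoved in the camera images and nothing seen knocked over.

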